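# Reset the coffee grinder for the ochre mug

## Robot

A 7-joint arm with a two-finger parallel gripper is mounted at the origin on the work surface. World frame = base frame: x ahead of the robot, y to its left, z up, the work surface at z = 0. Lengths are in m, angles in degrees, forces in N, time in s.
With the tool pointing down it reaches from about 0.425 to 0.925 m from the base axis. Payload 6.8 kg.
Tool frame: the origin (TCP) lies midway between the tips of the shut fingers; the grasp point (between the pads) lies 19 mm behind it; z points along the fingers, y is the line along which they close (so a half turn about z gives the same grasp; the last joint's range is limited). The gripper opens to 88 mm and grips with 3 to 60 N. Pads are 20 mm wide; open, the fingers measure 115 mm over their backs; the gripper's body (75 mm by 178 mm) begins 61 mm behind the grasp point.
Start: joints at [-73.688, 27.33, 1.283, 89.118, -0.659, 63.558, -4.761], TCP at [0.258, 0.624, 0.223] pointing down, gripper open.
Joint ranges: [-169.35, 169.35], [-19.33, 120.38], [-80.79, 83.38], [13.8, 139.57], [-78.32, 258.32], [9.67, 109.79], [-169.56, 169.56]. Speed limits (degrees/s): [136.94, 136.94, 180, 180, 180, 180, 180].

## Interface

Orientations are given as a 3x3 rotation matrix whose columns are the frame's x, y, z axes.
In Python, from plant import ctrl gives the robot as it stands.
- The arm moves only by the tool arm_command, never from a script. Its argument "series" is a list of rows, each a list of 3 entries, a list of its own where there are three numbers: the shift along the tool's x, y, z in m, then the turn, a rotation vector about the tool's x, y, z in rad, then the closure, from 0 (fully open) to 1 (shut). A call has exactly 5 rows; each row is the pose to reach, as a shift and turn from the pose commanded when the call began, along the tool's axes at that moment; what a row does not reach only later rows make up. A row lasts 1/12 s, in which the tool goes at most 41.7 mm and 7.16 degrees, less where a joint would pass 70% of its speed; a pose out of reach is approached as far as the arm can. A call with a gripper value outside its range is refused whole. The fingers move at their own pace and stop on an object; "newtons" is the grip in N (left out, the last holds). Time passes only in rows, so rows that repeat a pose let the fingers close, or fill a call up. It gives the time, the measured TCP pose, the force, the opening and the grip force at its end, in the units of the state.
- ctrl.sense(): the state, without advancing time (a new reading comes with each control period).
- ctrl.get_image(name): name is "scene" or "top" or "wrist"; returns the picture (400x640x3 uint8, red, green, blue); there is no depth.
- ctrl.calibration(name): a dict with "fx", "fy", "cx", "cy" (pixels), "D" ([k1, k2, p1, p2, k3] as OpenCV has them; the pictures are not rectified), "rvec" (rotation vector, rad) and "tvec" (3), from world to camera coordinates, as OpenCV has them. Camera axes: x right, y down, z forward; pixel columns grow to the right and rows downward; lengths in m; the calibration is good to about 2 mm. A picture is of the moment at which its call begins: read the wrist's pose just before it. calibration takes no time and is no camera call; for the wrist camera it gives the pose at the moment of the call.
- ctrl.finish_job(): hands the job in; it is judged then, once.
Trained networks look in the newest picture that a camera, given by its name, has taken for a name from the list of things; names that differ only in an ending like _2 or _b are one class to them, and where a whole thing is asked for, a point or a joint stands for the part that bears it (a point fixed in the world has none). Each returns a list of dicts, best first, with "p" (0 to 1); they miss things now and then, are a little off and sometimes report something else, mostly with a low value. They report only what shows in the picture. A call takes as long as a camera call. They do not tell look-alikes from the thing itself.
- ctrl.find_in(camera, thing): "centre" ([x, y, z] in m, in world coordinates, good to about 4 mm: the middle of the surface that is visible of it).
The state is a dict: "time": time; "joint_pos": joint angles; "joint_velocities": joint speeds; "effort": joint torques, N m; "eef_pos": TCP position; "tool_rot": TCP orientation; "force": force on the tool from outside, world axes, zero at the start; "torque": the same for the moment, N m; "opening": opening from 0.0 (shut) to 1.0 (fully open); "grip_force": force on a finger pad.
Only numpy, scipy, OpenCV 4.12 (cv2) and the standard library are available. Lean on these libraries where they do the work, as an engineer would, in place of code of your own. Each camera call takes 0.05 s, during which the arm holds its last target. There are 200 camera calls.

## Task

Set the coffee grinder up for the ochre mug: first swing its red-tipped sprung hold-down arm up until it stays open by itself, then lift the brass burr cartridge out, stand it upright well onto the red silicone trivet without dropping it, and let go. After that lift the black slide knob out of its notch, carry it along and let it drop fully into the notch beside the ochre clip. Leave the hold-down arm open, and do not shift or tip the kettle, the canister or the mug.

Things in the scene. Friction and masses are not known exactly. Their poses are not given: they have to be found in the camera images.
- grinder: Low fixed coffee grinder, a wooden box 180 (x) by 220 (y) by 70 mm high; steel deck on top. Origin: centre of its underside, z up; x points from the drawer front (towards the robot at yaw 0) to the back, y to its left. Cartridge seat at x -10, y -55; slide along x at y +58; hinge of the hold-down arm: axis along y at x +65, y -55, z 126, between steel cheeks 30 mm wide overall, up to z 136.
- clamp (a joint): Hold-down arm angle, rad: 0 closed (level, pointing to the grinder's -x, pad on the cartridge), up to 1.75 open (standing, leaning back 10 degrees past vertical). An over-centre spring pulls it shut below about 1.0 (about 4 N at the red tip) and throws it open to its stop above that, where it stays, its tip then reaching z 265. Steel bar 12 mm wide, 10 mm thick.
- clamp_tip (a point): Centre of the red grip at the arm's end: a cylinder 20 mm in diameter, 26 mm long, axis parallel to the hinge (grinder y), 130 mm from the hinge axis; closed it is at grinder x -65, y -55, z 126. It can be pinched from above on its two flat ends and swung in an arc about the hinge while turning between the fingers.
- cartridge_center (a point): Centre (half-way up) of the loose brass burr cartridge, a plain drum 48 mm in diameter, 48 mm tall, about 0.3 kg; z is its axis. At the start it stands on the deck, centre 94 mm above the table, inside a steel collar 8 mm high, 2 mm free all round, outer radius 31 mm, held down by the arm until that is open.
- trivet_top (a point): Centre of the top face of the red silicone trivet, a fixed flat disc 140 mm in diameter, 8 mm thick, on the table. Its z points up.
- knob_grip (a point): Centre of the black slide knob's grip, a block 22 by 22 by 30 mm tall, sides parallel to the grinder's, white stripe on top. Seated in a notch it is 119 mm above the table, its underside 34 mm above the deck; a cross pin below it lies in the comb at its left. It can be pinched on any two opposite sides.
- slide (a joint): Position in m of the knob along the grinder's x (0 in the middle, + to the back), limits +-0.053. The knob starts in a wide middle notch (-0.015 to +0.015); four more are at -0.050, -0.030, +0.030, +0.050, each 10 mm wide for the 6 mm pin. The teeth between have 45 degree roofs that guide the pin in, and reach 22 mm above the deck.
- knob (a joint): Lift of the knob in m: 0 fully down, upper stop 0.024. The pin clears the teeth from 0.015 up; a spring and its weight pull it down with about 3 N. Lifted, it slides freely; down, it cannot leave its notch.
- clip_ochre: Ochre clip, 12 (x) by 18 (y) by 14 mm, fixed on the deck at the left of the comb (about y +97 of the grinder), at the same grinder x as its notch; origin under its centre, axes parallel to the grinder's. The four clips stand beside the notches -0.050, -0.030, +0.030 and +0.050, in any order.
- clip_navy: Navy blue clip, same shape.
- clip_white: White clip, same shape.
- clip_green: Sage green clip, same shape.
- kettle: Loose chrome kettle, 132 mm in diameter, 188 mm high to the top of its bail handle; short spout reaching 96 mm from its axis. Origin at the centre of its underside.
- canister: Loose stainless canister, 100 mm in diameter, 136 mm high, clamp latch reaching 60 mm from its axis. Origin at the centre of its underside.
- mug: Loose ochre mug, 80 mm in diameter, 90 mm high, handle on its +y side. Origin at the centre of its underside.
- cartridge: The same cartridge; origin at the centre of its underside, 24 mm below its centre.
- trivet: The same trivet; origin at the centre of its underside, on the table.
Things that resemble listed ones, but are neither listed nor needed, are in the scene too. There is more than one size of the cartridge; the job needs the middle-sized.

How it is judged (in metres and radians):
On the way, in this order (a step that is already met when the one before it is completed fails the run):
1. the hold-down arm stays open (value of joint clamp above 1.4 rad), for 0.3 s.
2. the cartridge stands on the trivet, let go, with the arm still open (value of joint clamp above 1.4 rad and horizontal distance between cartridge_center and trivet_top below 0.045 m and angle between cartridge_center's own z axis and vertical below 0.15 rad and z of cartridge_center in the frame of trivet_top between 0.018 and 0.03 m and linear speed of cartridge below 0.03 m/s and contact force between cartridge and the fingers below 0.1 N), for 0.3 s.
3. the slide knob is lifted clear of its notch (value of joint knob above 0.013 m), for 0.05 s.
At the end, for the whole second after the job is handed in: The hold-down arm is open (more than 1.4 rad); the cartridge stands upright (within 0.15 rad), at rest and released on the trivet, its centre within 45 mm of the trivet's; the knob is fully down (lift under 4 mm) in the notch beside the ochre clip (within 6 mm along the slide) (all of step 2 and value of joint knob below 0.004 m and x of knob_grip in the frame of clip_ochre between -0.006 and 0.006 m and velocity of joint slide below 0.01 m/s); the robot touches nothing.
It fails at once if the kettle is shifted more than 25 mm or tipped (distance of kettle from where it was at the start of the episode above 0.025 m or angle between kettle's own z axis and vertical above 0.3 rad).
It fails at once if the canister is shifted more than 25 mm or tipped (distance of canister from where it was at the start of the episode above 0.025 m or angle between canister's own z axis and vertical above 0.3 rad).
It fails at once if the mug is shifted more than 25 mm or tipped (distance of mug from where it was at the start of the episode above 0.025 m or angle between mug's own z axis and vertical above 0.3 rad).
It fails at once if the cartridge is dropped (falls free of the fingers at over 0.6 m/s, about 20 mm) (linear speed of cartridge above 0.6 m/s and contact force between cartridge and the fingers below 0.1 N).
It also fails if it takes over 72 s, if anything falls off the work surface, if the arm or the gripper's body presses on something with over 40 N, if the wrist force passes 120 N, or if a joint passes its speed limit or range.

## Working session

There is one attempt and no reset: what is moved stays moved. The work goes in short steps, Python scripts to look and compute and a tool call to move; the robot and the scene stay as the last step left them, time stands still between calls to the robot, and variables do not carry over. Pictures are saved under pics/ and viewed, at most 12 in all, crops included, and the job is handed in when it is done.

Besides the shell and the picture viewer there is one more tool, called after "Request:" by a JSON object that holds its "fn" and its "kwargs". arm_command: Moves the arm, as the interface text tells. Its arguments: {"type":"object","properties":{"series":{"type":"array"},"newtons":{"type":"number"}},"required":["series"]}

```bash
mkdir -p pics; cat > h.py <<'E'
import numpy as np, cv2
from plant import ctrl
def cal(n):
    c=ctrl.calibration(n); K=np.array([[c['fx'],0,c['cx']],[0,c['fy'],c['cy']],[0,0,1.]])
    return K,np.array(c['D'],float),np.array(c['rvec'],float),np.array(c['tvec'],float)
def proj(n,P):
    K,D,r,t=cal(n); return cv2.projectPoints(np.array(P,float).reshape(-1,3),r,t,K,D)[0].reshape(-1,2)
def ray(c,uv):
    K,D,r,t=c; R=cv2.Rodrigues(r)[0]
    q=cv2.undistortPoints(np.array([[uv]],float),K,D)[0,0]
    return -R.T@t, R.T@np.array([q[0],q[1],1.])
def atz(c,uv,z):
    o,d=ray(c,uv); return o+d*(z-o[2])/d[2]
def tri(c1,u1,c2,u2):
    o1,d1=ray(c1,u1);o2,d2=ray(c2,u2)
    s=np.linalg.lstsq(np.c_[d1,-d2],o2-o1,rcond=None)[0]
    a,b=o1+s[0]*d1,o2+s[1]*d2; return (a+b)/2,np.linalg.norm(a-b)
def save(n,f,crop=None,k=1):
    im=ctrl.get_image(n)
    if crop: im=im[crop[1]:crop[3],crop[0]:crop[2]]
    im=cv2.resize(im,None,fx=k,fy=k,interpolation=cv2.INTER_CUBIC)
    cv2.imwrite('pics/'+f,im[:,:,::-1])
def find(n,th):
    for d in ctrl.find_in(n,th)[:4]: print(n,th,np.round(d['centre'],3),round(d['p'],2))
def tool(P):
    "shift in tool axes to bring TCP to world P"
    s=ctrl.sense(); return np.round(np.array(s['tool_rot']).T@(np.array(P)-s['eef_pos']),4)
E
python3 - <<'E'
from h import *
save('scene','s1.png',k=1.25); save('top','t1.png',k=1.25)
for n in('top','scene'):
    for t in('grinder','clamp_tip','cartridge','trivet','knob_grip','clip_ochre','clip_navy','clip_white','clip_green','kettle','canister','mug'): find(n,t)
s=ctrl.sense();print(s['time'],s['tool_rot'],s['opening'])
E
```

```text
top grinder [ 0.558 -0.009  0.069] 0.88
top clamp_tip [ 0.536 -0.063  0.132] 0.58
top cartridge [ 0.374 -0.133  0.066] 0.68
top cartridge [ 0.534 -0.055  0.116] 0.47
top cartridge [ 0.516 -0.195  0.033] 0.43
top trivet [ 0.472 -0.337  0.01 ] 0.58
top trivet [ 0.54  -0.062  0.131] 0.55
top knob_grip [0.568 0.046 0.133] 0.6
top kettle [0.448 0.306 0.102] 0.95
top canister [ 0.622 -0.27   0.134] 0.75
top mug [0.642 0.279 0.038] 0.68
scene grinder [0.574 0.044 0.116] 0.72
scene grinder [ 0.612 -0.017  0.069] 0.57
scene clamp_tip [ 0.556 -0.065  0.132] 0.72
scene cartridge [ 0.557 -0.063  0.114] 0.75
scene cartridge [ 0.394 -0.144  0.059] 0.71
scene cartridge [ 0.531 -0.194  0.031] 0.61
scene trivet [ 0.455 -0.356  0.007] 0.82
scene trivet [0.543 0.089 0.078] 0.68
scene knob_grip [0.576 0.042 0.12 ] 0.79
scene clip_ochre [0.56  0.088 0.077] 0.5
scene clip_navy [0.541 0.088 0.075] 0.49
scene clip_green [0.617 0.074 0.073] 0.57
scene kettle [0.49  0.299 0.091] 0.73
scene canister [ 0.667 -0.278  0.13 ] 0.94
scene mug [0.653 0.272 0.057] 0.55
1.3 [[-9.23833871e-01  3.82793650e-01 -1.80855871e-05]
 [ 3.82793650e-01  9.23833871e-01  2.84043440e-05]
 [ 2.75810805e-05  1.93178471e-05 -9.99999999e-01]] 1.0005324133761098
```

View pics/s1.png

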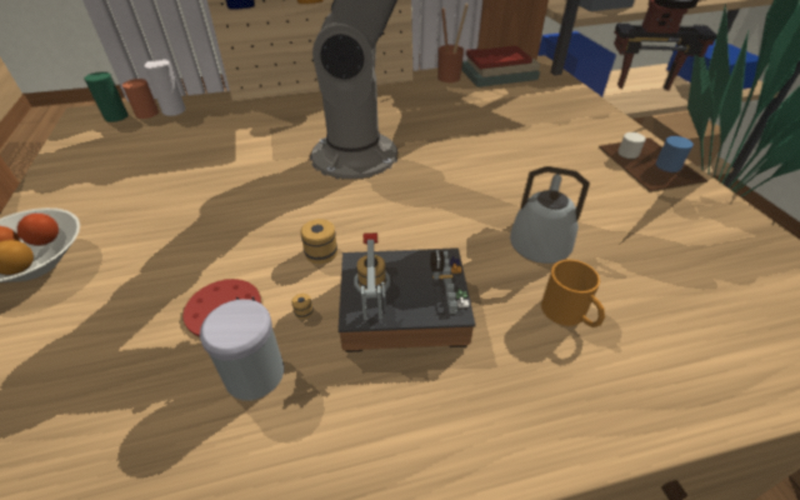

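View pics/t1.png

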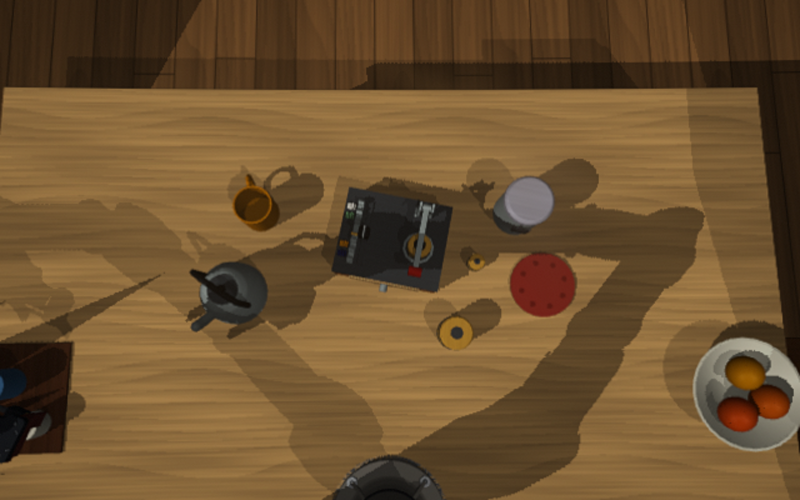

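The scene view (from the back) shows the arm with its red tip over the cartridge at (370,240–290), the red trivet (225,305) beside the canister (245,340), and clips beside the knob at (455,270). The top view shows grinder corners at about (349,187), (452,206), (438,292) and (332,272), red tip (415,271), trivet (543,284), and the big and small decoy cartridges at (456,333) and (476,262).

```bash
python3 - <<'E'
from h import *
c=cal('top');s=cal('scene')
P=[atz(c,np.array(p)/1.25,.07) for p in((349,187),(452,206),(438,292),(332,272))]
print(np.round(P,3)); m=np.mean(P,0);print('deck centre',m)
d=(P[0]+P[1]-P[2]-P[3]);e=P[0]+P[3]-P[1]-P[2];print(np.degrees(np.arctan2(d[1],d[0])),np.degrees(np.arctan2(-e[0],e[1])))
im=ctrl.get_image('top');h=cv2.cvtColor(im,cv2.COLOR_RGB2HSV)
red=((h[...,0]<6)|(h[...,0]>172))&(h[...,1]>150)&(h[...,2]>60)
n,l,st,ce=cv2.connectedComponentsWithStats(red.astype(np.uint8))
for i in range(1,n):
    if st[i,4]>30: print('red top',st[i],ce[i],atz(c,ce[i],.008),atz(c,ce[i],.133))
im=ctrl.get_image('scene');h=cv2.cvtColor(im,cv2.COLOR_RGB2HSV)
red=((h[...,0]<6)|(h[...,0]>172))&(h[...,1]>150)&(h[...,2]>60)
n,l,st,cs=cv2.connectedComponentsWithStats(red.astype(np.uint8))
for i in range(1,n):
    if st[i,4]>30: print('red sc',st[i],cs[i],atz(s,cs[i],.008),atz(s,cs[i],.13))
for q in ((370.5,240),): print('tip tri',tri(c,np.array((415,271))/1.25,s,np.array(q)/1.25))
a=ctrl.get_image('top')[140:250,255:375]; b=ctrl.get_image('scene')[180:290,260:390]
a=cv2.resize(a,(480,440),interpolation=3); b=cv2.resize(b,(520,440),interpolation=3)
cv2.imwrite('pics/c1.png',cv2.resize(np.hstack([a,b]),(800,352))[:,:,::-1])
print(ctrl.sense()['eef_pos'],cal('wrist')[3])
E
```

```text
[[ 0.674  0.079  0.07 ]
 [ 0.633 -0.137  0.07 ]
 [ 0.453 -0.104  0.07 ]
 [ 0.495  0.113  0.07 ]]
deck centre [ 0.56350599 -0.01201082  0.07      ]
-10.601363052942736 -10.959891743116989
red top [ 409  203   50   50 1987] [433.59285355 227.35681933] [ 0.47273748 -0.33594607  0.008     ] [ 0.46233084 -0.29860478  0.133     ]
red top [326 213  12   9  75] [331.4  217.12] [ 0.50192306 -0.05957993  0.008     ] [ 0.48842042 -0.05155551  0.133     ]
red sc [376  38  48  16 421] [399.25178147  45.55106888] [-0.53002518  0.66125099  0.008     ] [-0.22802859  0.50936967  0.13      ]
red sc [291 187  10   7  46] [295.7826087  189.06521739] [ 0.35512645 -0.02964865  0.008     ] [ 0.49169056 -0.05240266  0.13      ]
red sc [ 147  224   61   44 1053] [171.6334283  239.74264008] [ 0.45684419 -0.35052364  0.008     ] [ 0.57439752 -0.31330698  0.13      ]
tip tri (array([ 0.49080405, -0.05258229,  0.12052511]), np.float64(0.0025664852123956122))
[0.25839779 0.62361436 0.2226679 ] [-0.67636224 -0.0302148   0.38829414]
```

View pics/c1.png

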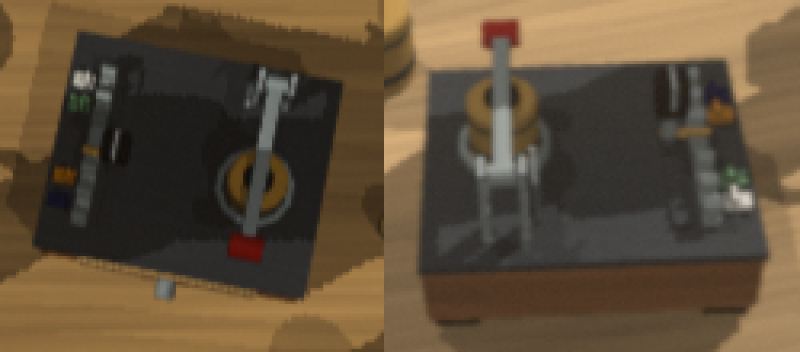

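The crop shows the clips from back to front as white, green, ochre, navy, so the ochre notch is at slide −0.030. The grinder is at about (0.5635, −0.012) with yaw −10.8°, and the red tip triangulates to (0.49, −0.053), which agrees. I'll move above it now.

Request:
{"fn": "arm_command", "kwargs": {"series": [[[-0.024,-0.022,-0.02],[0,0,-0.04],0],[[-0.049,-0.045,-0.04],[0,0,-0.08],0],[[-0.073,-0.067,-0.06],[0,0,-0.12],0],[[-0.098,-0.09,-0.08],[0,0,-0.16],0],[[-0.122,-0.112,-0.1],[0,0,-0.204],0]], "newtons": 20}}

```text
time: 1.92
eef_pos: [0.3288, 0.4717, 0.3236]
tool_rot: [[-0.983, 0.186, 0.0], [0.186, 0.983, 0.0], [-0.0, 0.0, -1.0]]
force: [-0.7, -0.1, 0.2]
opening: 1.001
grip_force: 0.0
```

Request:
{"fn": "arm_command", "kwargs": {"series": [[[-0.017,-0.029,0],[0,0,0],0],[[-0.034,-0.058,0],[0,0,0],0],[[-0.051,-0.087,0],[0,0,0],0],[[-0.068,-0.116,0],[0,0,0],0],[[-0.086,-0.144,0],[0,0,0],0]]}}

```text
time: 2.33
eef_pos: [0.3859, 0.3141, 0.323]
tool_rot: [[-0.982, 0.188, 0.0], [0.188, 0.982, 0.001], [-0.0, 0.001, -1.0]]
force: [1.0, 0.6, -0.3]
opening: 1.002
grip_force: 0.0
```

Request:
{"fn": "arm_command", "kwargs": {"series": [[[-0.017,-0.029,0],[0,0,0],0],[[-0.034,-0.058,0],[0,0,0],0],[[-0.051,-0.087,0],[0,0,0],0],[[-0.068,-0.116,0],[0,0,0],0],[[-0.086,-0.144,0],[0,0,0],0]]}}

```text
time: 2.75
eef_pos: [0.4433, 0.1565, 0.323]
tool_rot: [[-0.982, 0.188, 0.0], [0.188, 0.982, 0.001], [-0.0, 0.001, -1.0]]
force: [1.1, -0.1, 0.3]
opening: 1.0
grip_force: 0.0
```

Request:
{"fn": "arm_command", "kwargs": {"series": [[[-0.017,-0.029,0],[0,0,0],0],[[-0.034,-0.058,0],[0,0,0],0],[[-0.051,-0.087,0],[0,0,0],0],[[-0.068,-0.116,0],[0,0,0],0],[[-0.086,-0.144,0],[0,0,0],0]]}}

```text
time: 3.17
eef_pos: [0.5007, -0.0011, 0.323]
tool_rot: [[-0.982, 0.188, 0.001], [0.188, 0.982, 0.0], [-0.001, 0.001, -1.0]]
force: [0.8, -0.6, -0.1]
opening: 0.996
grip_force: 0.0
```

```bash
python3 - <<'E'
from h import *
import pickle
save('wrist','w1.png',k=1.25); c=cal('wrist'); pickle.dump(c,open('w1.pkl','wb'))
R=cv2.Rodrigues(c[2])[0]; print('cam',-R.T@c[3], R[2])
for t in('clamp_tip','cartridge','knob_grip','clip_ochre','clip_navy','clip_white','clip_green'): find('wrist',t)
g=np.array([.5635,-.012]);a=np.radians(-10.8);M=np.array([[np.cos(a),-np.sin(a)],[np.sin(a),np.cos(a)]])
for n,p in dict(tip=(-65,-55,136),knob=(0,58,134),clipm30=(-30,97,84),cart=(-10,-55,118),c1=(90,110,70),c2=(-90,110,70),c3=(-90,-110,70)).items():
    w=np.r_[g+M@np.array(p[:2])/1000,p[2]/1000]; print(n,w.round(4),(proj('wrist',w)*1.25).round(1))
E
```

```text
cam [0.43805598 0.00645216 0.48420121] [ 0.24132207 -0.05031001 -0.96914012]
wrist clamp_tip [ 0.542 -0.061  0.131] 0.77
wrist cartridge [ 0.518 -0.19   0.038] 0.92
wrist cartridge [ 0.54  -0.056  0.116] 0.74
wrist cartridge [ 0.378 -0.134  0.072] 0.61
wrist cartridge [0.453 0.29  0.102] 0.35
wrist knob_grip [0.566 0.047 0.135] 0.65
wrist knob_grip [ 0.552 -0.005  0.069] 0.29
wrist clip_ochre [0.556 0.088 0.076] 0.66
wrist clip_white [0.627 0.072 0.075] 0.67
wrist clip_green [ 0.472 -0.335  0.009] 0.7
wrist clip_green [0.615 0.078 0.077] 0.51
tip [ 0.4893 -0.0538  0.136 ] [[336.9 229.8]]
knob [0.5744 0.045  0.134 ] [[455.6 295.4]]
clipm30 [0.5522 0.0889 0.084 ] [[486.1 253.2]]
cart [ 0.5434 -0.0642  0.118 ] [[341.8 280.2]]
c1 [0.6725 0.0792 0.07  ] [[488.6 347.8]]
c2 [0.4957 0.1129 0.07  ] [[498.5 196.2]]
c3 [ 0.4545 -0.1032  0.07  ] [[294.8 195.6]]
```

View pics/w1.png

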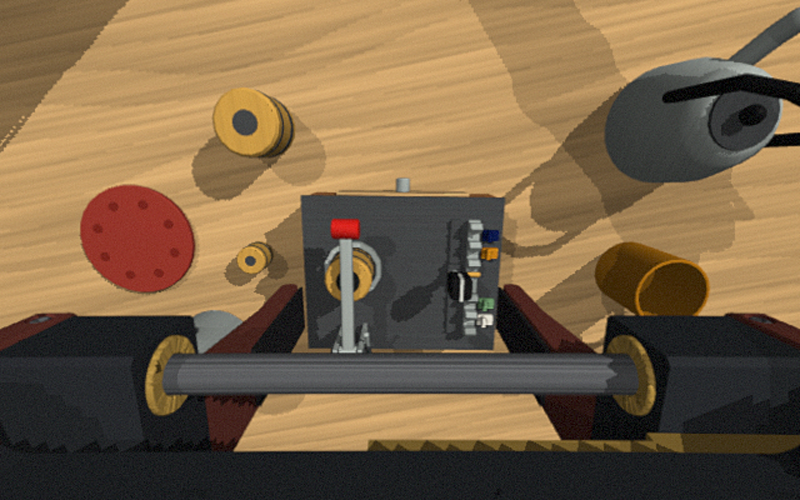

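The wrist view shows the red tip at (345,228), the middle cartridge at (350,275), the knob at (460,287) and the ochre clip at (489,254), second from the front. Things sit about 5 px further to +y than the static cameras predicted, so I'll split the difference, go down closer and look again.

Request:
{"fn": "arm_command", "kwargs": {"series": [[[0,-0.01,0.026],[0,0,0],0],[[0.001,-0.02,0.053],[0,0,0],0],[[0.001,-0.03,0.08],[0,0,0],0],[[0.002,-0.04,0.107],[0,0,0],0],[[0.002,-0.049,0.133],[0,0,0],0]]}}

```text
time: 3.98
eef_pos: [0.4889, -0.0463, 0.1885]
tool_rot: [[-0.983, 0.186, 0.0], [0.186, 0.983, 0.0], [-0.0, 0.001, -1.0]]
force: [1.1, 0.2, -0.4]
opening: 1.002
grip_force: 0.0
```

```bash
python3 - <<'E'
from h import *
import pickle
im=ctrl.get_image('wrist');c=cal('wrist')
cv2.imwrite('pics/w2.png',cv2.resize(im,None,fx=1.25,fy=1.25)[:,:,::-1])
h=cv2.cvtColor(im,cv2.COLOR_RGB2HSV)
red=((h[...,0]<6)|(h[...,0]>172))&(h[...,1]>180)&(h[...,2]>100)
n,l,st,ce=cv2.connectedComponentsWithStats(red.astype(np.uint8))
for i in range(1,n):
    if st[i,4]>60: print(st[i]*1.25,ce[i]*1.25,atz(c,ce[i],.133))
s=ctrl.sense();print(s['eef_pos'],s['force'])
g=np.array(s['eef_pos']);print(proj('wrist',[g,g+[0,0,-.06]])*1.25)
# first view: tip and knob
w=pickle.load(open('w1.pkl','rb'));t=cal('top')
for n,a,b in(('tip',(345,228),(331.4,217.1)),('knob',None,None)):
    if a: print(n,tri(w,np.array(a)/1.25,t,b))
print('deck',np.round([atz(w,np.array(p)/1.25,.07) for p in((301,196),(503,198),(496,348),(307,345))],4))
E
```

```text
[  12.5   200.    155.    116.25 8897.5 ] [ 88.53522759 261.99775218] [ 0.44556064 -0.22108768  0.133     ]
[368.75 258.75  43.75  30.   986.25] [390.76837769 272.73130545] [ 0.4842    -0.0519096  0.133    ]
[ 0.48556589 -0.04792603  0.18423027] [-2.64575347 -1.30820056 -2.2223608 ]
[[397.03637047 306.52459371]
 [398.02382066 269.52783305]]
tip (array([ 0.48316187, -0.04795548,  0.18640002]), np.float64(0.0009861787494848868))
deck [[ 0.458  -0.1076  0.07  ]
 [ 0.5026  0.1064  0.07  ]
 [ 0.6786  0.075   0.07  ]
 [ 0.631  -0.1461  0.07  ]]
```

View pics/w2.png

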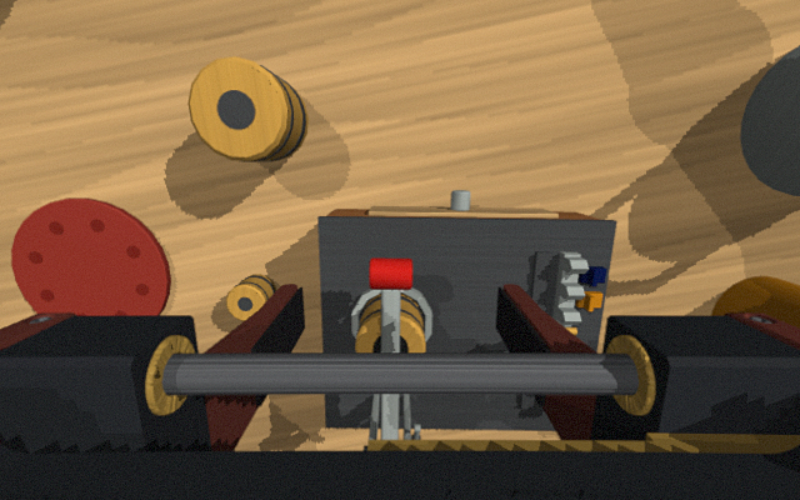

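The red tip at (391,273) is about 7 px left of the finger midline at (397,~273), so I shift −4 mm in y, go down and pinch.

Request:
{"fn": "arm_command", "kwargs": {"series": [[[-0.001,-0.002,0.02],[0,0,0],0],[[-0.001,-0.004,0.04],[0,0,0],0],[[-0.001,-0.004,0.06],[0,0,0],0],[[-0.001,-0.004,0.077],[0,0,0],0],[[-0.001,-0.004,0.077],[0,0,0],0]]}}

```text
time: 4.45
eef_pos: [0.488, -0.0497, 0.1107]
tool_rot: [[-0.983, 0.186, -0.005], [0.186, 0.983, 0.0], [0.005, -0.001, -1.0]]
force: [0.2, -0.7, -0.5]
opening: 1.003
grip_force: 0.0
```

Request:
{"fn": "arm_command", "kwargs": {"series": [[[0,0,0],[0,0,0],0.5],[[0,0,0],[0,0,0],0.6],[[0,0,0],[0,0,0],0.7],[[0,0,0],[0,0,0],0.8],[[0,0,0],[0,0,0],0.9]], "newtons": 20}}

```text
time: 4.87
eef_pos: [0.4902, -0.051, 0.1135]
tool_rot: [[-0.982, 0.188, 0.002], [0.188, 0.982, 0.0], [-0.001, 0.001, -1.0]]
force: [-0.6, -0.7, 0.7]
opening: 0.657
grip_force: 0.0
```

Request:
{"fn": "arm_command", "kwargs": {"series": [[[0,0,0.005],[0,0,0],1],[[0,0,0.005],[0,0,0],1],[[0,0,0.005],[0,0,0],1],[[0,0,0.005],[0,0,0],1],[[0,0,0.005],[0,0,0],1]]}}

```text
time: 5.28
eef_pos: [0.4893, -0.0522, 0.1076]
tool_rot: [[-0.982, 0.188, -0.0], [0.188, 0.982, -0.001], [0.0, -0.001, -1.0]]
force: [-0.2, -0.5, -0.3]
opening: 0.295
grip_force: 20.0
```

Request:
{"fn": "arm_command", "kwargs": {"series": [[[0,0,0],[0,0,0],1],[[0,0,0],[0,0,0],1],[[0,0,0],[0,0,0],1],[[0,0,0],[0,0,0],1],[[0,0,0],[0,0,0],1]]}}

```text
time: 5.7
eef_pos: [0.4894, -0.052, 0.1076]
tool_rot: [[-0.982, 0.189, -0.0], [0.189, 0.982, -0.001], [0.0, -0.001, -1.0]]
force: [-1.3, -5.0, -0.3]
opening: 0.293
grip_force: 20.0
```

Request:
{"fn": "arm_command", "kwargs": {"series": [[[-0.0015,0,-0.0194],[0,0,0],1],[[-0.006,0,-0.0384],[0,0,0],1],[[-0.013,0,-0.0565],[0,0,0],1],[[-0.0227,0,-0.0734],[0,0,0],1],[[-0.035,0,-0.0886],[0,0,0],1]]}}

```text
time: 6.12
eef_pos: [0.5212, -0.0584, 0.196]
tool_rot: [[-0.982, 0.189, -0.006], [0.189, 0.982, -0.0], [0.006, -0.001, -1.0]]
force: [-3.2, -4.8, -4.7]
opening: 0.292
grip_force: 20.0
```

Request:
{"fn": "arm_command", "kwargs": {"series": [[[-0.0143,0,-0.0132],[0,0,0],1],[[-0.0304,0,-0.0242],[0,0,0],1],[[-0.048,0,-0.0326],[0,0,0],1],[[-0.0666,0,-0.0382],[0,0,0],1],[[-0.086,0,-0.041],[0,0,0],1]]}}

```text
time: 6.53
eef_pos: [0.6086, -0.076, 0.239]
tool_rot: [[-0.982, 0.189, 0.0], [0.189, 0.982, -0.002], [-0.0, -0.002, -1.0]]
force: [-2.2, -7.7, 4.4]
opening: 0.295
grip_force: 20.0
```

Request:
{"fn": "arm_command", "kwargs": {"series": [[[-0.012,0,0],[0,0,0],1],[[-0.018,0,0.0005],[0,0,0],1],[[-0.018,0,0.0005],[0,0,0],1],[[-0.018,0,0.0005],[0,0,0],1],[[-0.018,0,0.0005],[0,0,0],1]]}}

```text
time: 6.95
eef_pos: [0.6282, -0.0801, 0.2392]
tool_rot: [[-0.982, 0.189, 0.006], [0.189, 0.982, -0.003], [-0.006, -0.002, -1.0]]
force: [0.6, -6.7, 8.3]
opening: 0.288
grip_force: 20.0
```

Request:
{"fn": "arm_command", "kwargs": {"series": [[[0,0,0],[0,0,0],0.5],[[0,0,0],[0,0,0],0.3],[[0,0,0],[0,0,0],0.2],[[0,0,0],[0,0,0],0.2],[[0,0,0],[0,0,0],0.2]]}}

```text
time: 7.37
eef_pos: [0.6259, -0.0763, 0.2363]
tool_rot: [[-0.982, 0.187, -0.001], [0.187, 0.982, 0.001], [0.001, 0.001, -1.0]]
force: [0.8, -0.2, 0.0]
opening: 0.631
grip_force: 0.0
```

Request:
{"fn": "arm_command", "kwargs": {"series": [[[0,0,-0.02],[0,0,0],0],[[0,0,-0.04],[0,0,0],0],[[0.02,0,-0.06],[0,0,0],0],[[0.05,0,-0.07],[0,0,0],0],[[0.085,0.003,-0.07],[0,0,0],0]]}}

```text
time: 7.78
eef_pos: [0.5442, -0.0589, 0.3087]
tool_rot: [[-0.982, 0.189, 0.004], [0.189, 0.982, -0.001], [-0.004, 0.0, -1.0]]
force: [-0.4, 0.5, -0.0]
opening: 0.986
grip_force: 0.0
```

The arm should be open; I'll check that and refine the cartridge and trivet positions from here.

```bash
python3 - <<'E'
from h import *
s=ctrl.sense();c=cal('wrist');a=ctrl.get_image('wrist');b=ctrl.get_image('scene')[150:290,260:400]
b=cv2.resize(b,(400,400),interpolation=3)
cv2.imwrite('pics/w3.png',cv2.resize(np.hstack([a,b]),(800,308))[:,:,::-1])
print(s['eef_pos'],(proj('wrist',[[.5433,-.0623,.118]])).round(1))
find('wrist','cartridge');find('top','cartridge');find('scene','clamp_tip');find('wrist','trivet')
h=cv2.cvtColor(a,cv2.COLOR_RGB2HSV)
red=((h[...,0]<6)|(h[...,0]>172))&(h[...,1]>150)&(h[...,2]>60)
n,l,st,ce=cv2.connectedComponentsWithStats(red.astype(np.uint8))
for i in range(1,n):
    if st[i,4]>100: print(st[i],ce[i],atz(c,ce[i],.008))
E
```

```text
[ 0.54415864 -0.05890346  0.3087219 ] [[315.  188.6]]
wrist cartridge [ 0.379 -0.134  0.072] 0.96
wrist cartridge [ 0.521 -0.191  0.036] 0.94
wrist cartridge [ 0.543 -0.065  0.116] 0.6
top cartridge [ 0.371 -0.138  0.07 ] 0.98
top cartridge [ 0.518 -0.193  0.035] 0.5
top cartridge [ 0.538 -0.053  0.119] 0.44
top cartridge [ 0.47  -0.334  0.01 ] 0.27
scene clamp_tip [ 0.642 -0.082  0.214] 0.59
wrist trivet [ 0.47  -0.336  0.01 ] 0.82
[  83  111   95   93 6804] [129.69767784 156.84435626] [ 0.47249501 -0.3340433   0.008     ]
[298 321  32  26 772] [313.22279793 333.88601036] [ 0.8268734  -0.12357822  0.008     ]
```

View pics/w3.png

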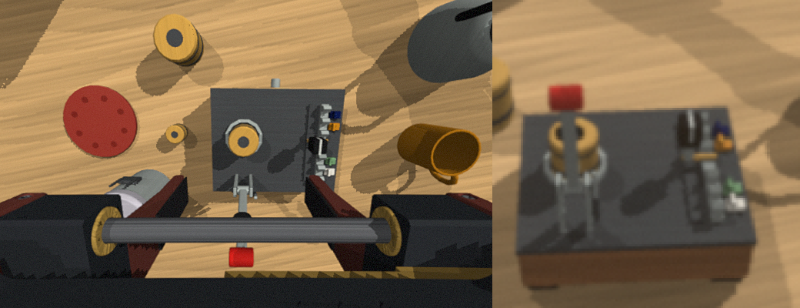

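The wrist view shows the arm swung back (red tip at (241,257) in the composite) and the cartridge free at (242,142), which matches (0.542, −0.063). Next I descend and grip it.

Request:
{"fn": "arm_command", "kwargs": {"series": [[[0.001,-0.001,0.034],[0,0,0],0],[[0.001,-0.002,0.068],[0,0,0],0],[[0.002,-0.003,0.102],[0,0,0],0],[[0.002,-0.004,0.136],[0,0,0],0],[[0.002,-0.004,0.165],[0,0,0],0]]}}

```text
time: 8.5
eef_pos: [0.5407, -0.0624, 0.1392]
tool_rot: [[-0.982, 0.188, -0.001], [0.188, 0.982, -0.001], [0.001, -0.001, -1.0]]
force: [0.2, 1.3, -0.0]
opening: 0.999
grip_force: 0.0
```

Request:
{"fn": "arm_command", "kwargs": {"series": [[[0,0,0.015],[0,0,0],0],[[0,0,0.03],[0,0,0],0],[[0,0,0.045],[0,0,0],0],[[0,0,0.053],[0,0,0],0],[[0,0,0.053],[0,0,0],0]]}}

```text
time: 8.92
eef_pos: [0.54, -0.0621, 0.0866]
tool_rot: [[-0.982, 0.188, -0.003], [0.188, 0.982, -0.001], [0.003, -0.001, -1.0]]
force: [0.3, 0.9, 0.5]
opening: 1.002
grip_force: 0.0
```

Request:
{"fn": "arm_command", "kwargs": {"series": [[[0,0,0],[0,0,0],0.4],[[0,0,0],[0,0,0],0.5],[[0,0,0],[0,0,0],0.6],[[0,0,0],[0,0,0],0.7],[[0,0,0],[0,0,0],0.8]], "newtons": 25}}

```text
time: 9.33
eef_pos: [0.541, -0.0619, 0.0894]
tool_rot: [[-0.982, 0.188, 0.001], [0.188, 0.982, 0.0], [-0.001, 0.0, -1.0]]
force: [1.1, -0.7, 0.3]
opening: 0.66
grip_force: 0.0
```

Request:
{"fn": "arm_command", "kwargs": {"series": [[[0,0,0],[0,0,0],1],[[0,0,0],[0,0,0],1],[[0,0,0],[0,0,0],1],[[0,0,0],[0,0,0],1],[[0,0,0],[0,0,0],1]]}}

```text
time: 9.75
eef_pos: [0.5407, -0.062, 0.0891]
tool_rot: [[-0.982, 0.188, 0.0], [0.188, 0.982, 0.0], [-0.0, 0.0, -1.0]]
force: [-0.9, 0.1, 5.9]
opening: 0.539
grip_force: 25.0
```

Request:
{"fn": "arm_command", "kwargs": {"series": [[[0,0,-0.006],[0,0,0],1],[[0,0,-0.025],[0,0,0],1],[[0,0,-0.05],[0,0,0],1],[[0,0,-0.08],[0,0,0],1],[[0,0,-0.11],[0,0,0],1]]}}

```text
time: 10.17
eef_pos: [0.5393, -0.0619, 0.1992]
tool_rot: [[-0.982, 0.188, -0.003], [0.188, 0.982, -0.0], [0.002, -0.001, -1.0]]
force: [0.5, -0.2, -3.3]
opening: 0.541
grip_force: 25.0
```

Request:
{"fn": "arm_command", "kwargs": {"series": [[[0.001,-0.022,0],[0,0,0],1],[[0.003,-0.05,0],[0,0,0],1],[[0.005,-0.08,0],[0,0,0],1],[[0.007,-0.11,0],[0,0,0],1],[[0.008,-0.14,0],[0,0,0],1]]}}

```text
time: 10.58
eef_pos: [0.5052, -0.1987, 0.1985]
tool_rot: [[-0.982, 0.187, -0.001], [0.187, 0.982, 0.001], [0.001, 0.0, -1.0]]
force: [0.3, -0.3, -1.9]
opening: 0.544
grip_force: 25.0
```

Request:
{"fn": "arm_command", "kwargs": {"series": [[[0.002,-0.03,0],[0,0,0],1],[[0.004,-0.06,0],[0,0,0],1],[[0.006,-0.09,0],[0,0,0],1],[[0.008,-0.12,0],[0,0,0],1],[[0.009,-0.141,0],[0,0,0],1]]}}

```text
time: 11.0
eef_pos: [0.4691, -0.3373, 0.1985]
tool_rot: [[-0.982, 0.19, -0.001], [0.19, 0.982, -0.0], [0.001, -0.001, -1.0]]
force: [1.1, 1.3, -2.2]
opening: 0.538
grip_force: 25.0
```

```bash
python3 - <<'E'
from h import *
s=ctrl.sense();print(s['eef_pos'],s['opening'],s['grip_force'],s['force'])
c=cal('wrist');a=ctrl.get_image('wrist')
cv2.imwrite('pics/w4.png',cv2.resize(a,None,fx=1.25,fy=1.25)[:,:,::-1])
h=cv2.cvtColor(a,cv2.COLOR_RGB2HSV)
red=((h[...,0]<6)|(h[...,0]>172))&(h[...,1]>150)&(h[...,2]>60)
n,l,st,ce=cv2.connectedComponentsWithStats(red.astype(np.uint8))
for i in range(1,n):
    if st[i,4]>100: print(st[i]*1.25,ce[i]*1.25,atz(c,ce[i],.008))
find('wrist','trivet');find('wrist','cartridge')
print(tool([.472,-.335,.2]))
E
```

```text
[ 0.46909485 -0.33727782  0.19851896] 0.5381582815457485 25.00010626972653 [ 1.09701486  1.33098455 -2.15975252]
[  328.75   161.25   145.     126.25 10541.25] [400.76159137 220.05795684] [ 0.46053218 -0.33360409  0.008     ]
wrist trivet [ 0.458 -0.333  0.01 ] 0.97
wrist cartridge [ 0.463 -0.336  0.227] 0.81
wrist cartridge [ 0.374 -0.15   0.07 ] 0.69
wrist cartridge [ 0.518 -0.199  0.034] 0.66
[-0.0022  0.0018 -0.0016]
```

View pics/w4.png

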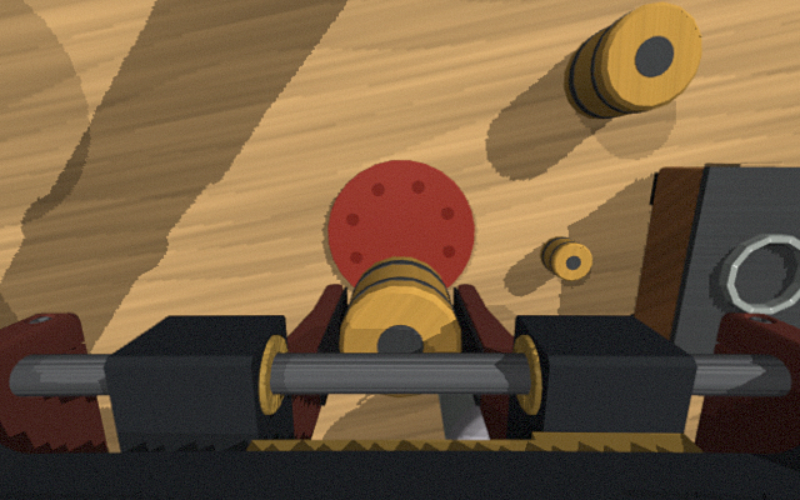

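The cartridge is held upright over the trivet, whose visible disc spans x 329–474 from row 161, putting its centre near (401,233). So it is well centred and I lower it.

Request:
{"fn": "arm_command", "kwargs": {"series": [[[-0.002,0.001,0.03],[0,0,0],1],[[-0.002,0.002,0.065],[0,0,0],1],[[-0.002,0.002,0.1],[0,0,0],1],[[-0.002,0.002,0.135],[0,0,0],1],[[-0.002,0.002,0.158],[0,0,0],1]]}}

```text
time: 11.57
eef_pos: [0.4727, -0.3299, 0.0373]
tool_rot: [[-0.983, 0.185, -0.003], [0.185, 0.983, 0.003], [0.004, 0.003, -1.0]]
force: [0.3, 0.7, -2.3]
opening: 0.54
grip_force: 25.0
```

Request:
{"fn": "arm_command", "kwargs": {"series": [[[0,0,0.003],[0,0,0],1],[[0,0,0.006],[0,0,0],1],[[0,0,0.009],[0,0,0],1],[[0,0,0.012],[0,0,0],1],[[0,0,0.012],[0,0,0],1]]}}

```text
time: 11.98
eef_pos: [0.4743, -0.3333, 0.0298]
tool_rot: [[-0.982, 0.187, 0.002], [0.187, 0.982, -0.001], [-0.002, -0.0, -1.0]]
force: [-0.2, -0.7, -2.8]
opening: 0.544
grip_force: 25.0
```

Force still shows the weight hanging, so I go down in small steps until contact.

Request:
{"fn": "arm_command", "kwargs": {"series": [[[0,0,0.001],[0,0,0],1],[[0,0,0.002],[0,0,0],1],[[0,0,0.0025],[0,0,0],1],[[0,0,0.0025],[0,0,0],1],[[0,0,0.0025],[0,0,0],1]]}}

```text
time: 12.4
eef_pos: [0.4739, -0.3334, 0.0271]
tool_rot: [[-0.982, 0.188, 0.001], [0.188, 0.982, -0.0], [-0.001, 0.0, -1.0]]
force: [-1.4, 2.0, 5.9]
opening: 0.544
grip_force: 25.0
```

Request:
{"fn": "arm_command", "kwargs": {"series": [[[0,0,0],[0,0,0],0.4],[[0,0,0],[0,0,0],0.3],[[0,0,0],[0,0,0],0.2],[[0,0,0],[0,0,0],0.1],[[0,0,0],[0,0,0],0]]}}

```text
time: 12.82
eef_pos: [0.4733, -0.3332, 0.0262]
tool_rot: [[-0.982, 0.188, -0.0], [0.188, 0.982, -0.0], [0.0, -0.0, -1.0]]
force: [-0.3, -0.6, -0.5]
opening: 0.86
grip_force: 0.0
```

Request:
{"fn": "arm_command", "kwargs": {"series": [[[0,0,-0.005],[0,0,0],0],[[0,0,-0.02],[0,0,0],0],[[0,0,-0.04],[0,0,0],0],[[0,0,-0.07],[0,0,0],0],[[0,0,-0.1],[0,0,0],0]]}}

```text
time: 13.23
eef_pos: [0.4727, -0.3329, 0.127]
tool_rot: [[-0.982, 0.188, -0.002], [0.188, 0.982, 0.001], [0.002, 0.0, -1.0]]
force: [-0.8, 0.3, -0.6]
opening: 1.001
grip_force: 0.0
```

Request:
{"fn": "arm_command", "kwargs": {"series": [[[0,0,-0.03],[0,0,0],0],[[0,0,-0.06],[0,0,0],0],[[0,0,-0.09],[0,0,0],0],[[0,0,-0.12],[0,0,0],0],[[0,0,-0.15],[0,0,0],0]]}}

```text
time: 13.65
eef_pos: [0.4729, -0.3331, 0.2781]
tool_rot: [[-0.982, 0.188, 0.0], [0.188, 0.982, -0.0], [-0.0, 0.0, -1.0]]
force: [-0.4, 0.5, 0.4]
opening: 0.999
grip_force: 0.0
```

```bash
python3 - <<'E'
from h import *
s=ctrl.sense();print(s['eef_pos'],s['time'])
a=ctrl.get_image('wrist')[80:330];find('wrist','cartridge');find('scene','cartridge');find('top','cartridge');find('top','knob_grip');find('scene','clamp_tip')
b=ctrl.get_image('scene')[150:290,120:480]
cv2.imwrite('pics/w5.png',np.vstack([cv2.resize(a,(720,281)),cv2.resize(b,(720,280))])[:,:,::-1])
k=np.array([.4893+.982*.065+.187*.113, -.052-.187*.065+.982*.113]);print('knob est',k,tool([*k,.3]))
E
```

```text
[ 0.47289334 -0.33311736  0.2781058 ] 13.65
wrist cartridge [ 0.378 -0.151  0.07 ] 0.9
wrist cartridge [ 0.516 -0.196  0.037] 0.68
wrist cartridge [ 0.476 -0.335  0.055] 0.67
scene cartridge [ 0.534 -0.192  0.03 ] 0.83
scene cartridge [ 0.557 -0.056  0.114] 0.78
scene cartridge [ 0.397 -0.143  0.056] 0.71
top cartridge [ 0.371 -0.138  0.07 ] 0.98
top cartridge [ 0.518 -0.193  0.035] 0.5
top cartridge [ 0.538 -0.053  0.119] 0.44
top cartridge [ 0.47  -0.334  0.01 ] 0.27
top knob_grip [0.568 0.048 0.135] 0.61
top knob_grip [ 0.538 -0.062  0.132] 0.28
scene clamp_tip [ 0.642 -0.082  0.214] 0.59
knob est [0.574261 0.046811] [-0.0285  0.3917 -0.0249]
```

View pics/w5.png

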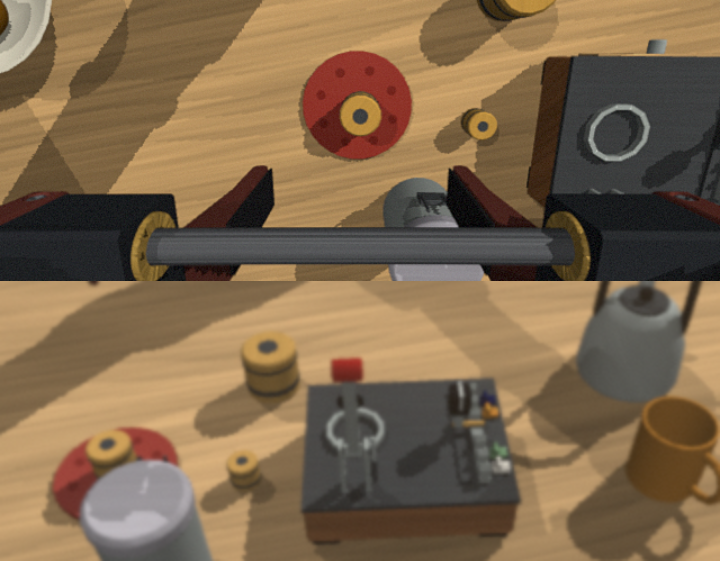

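Wrist view: the cartridge stands upright at (361,115) on the trivet at (357,105), and the scene view shows the red tip still raised. Now to the knob.

Request:
{"fn": "arm_command", "kwargs": {"series": [[[-0.006,0.039,0],[0,0,0],0],[[-0.012,0.078,0],[0,0,0],0],[[-0.018,0.117,0],[0,0,0],0],[[-0.024,0.156,0],[0,0,0],0],[[-0.026,0.195,0],[0,0,0],0]]}}

```text
time: 14.42
eef_pos: [0.5356, -0.1445, 0.275]
tool_rot: [[-0.982, 0.188, -0.002], [0.188, 0.982, -0.0], [0.002, -0.0, -1.0]]
force: [1.0, -0.2, -0.3]
opening: 0.997
grip_force: 0.0
```

Request:
{"fn": "arm_command", "kwargs": {"series": [[[-0.001,0.039,0],[0,0,0],0],[[-0.002,0.078,0],[0,0,0],0],[[-0.002,0.117,0],[0,0,0],0],[[-0.002,0.156,0],[0,0,0],0],[[-0.002,0.195,0],[0,0,0],0]]}}

```text
time: 14.83
eef_pos: [0.5734, 0.0465, 0.2749]
tool_rot: [[-0.982, 0.188, -0.002], [0.188, 0.982, -0.001], [0.002, -0.001, -1.0]]
force: [0.5, -0.3, -0.4]
opening: 1.0
grip_force: 0.0
```

```bash
python3 - <<'E'
from h import *
s=ctrl.sense();print(s['eef_pos'])
save('wrist','w6.png',(240,140,480,290),3.33);c=cal('wrist')
find('wrist','knob_grip');find('wrist','clip_ochre')
k=np.array([.5743,.0468]);u=np.array([.982,-.187]);v=np.array([.187,.982])
for n,d,y,z in(('knob0',0,0,.134),('knob-12',-.012,0,.134),('ochre',-.03,.039,.084)):
    w=np.r_[k+u*d+v*y,z];print(n,w.round(4),((proj('wrist',w)-[240,140])*3.33).round(0))
E
```

```text
[0.57342143 0.0464948  0.27494774]
wrist knob_grip [0.567 0.048 0.135] 0.69
wrist clip_ochre [0.553 0.089 0.075] 0.49
wrist clip_ochre [ 0.47  -0.316  0.006] 0.47
wrist clip_ochre [0.629 0.072 0.076] 0.43
knob0 [0.5743 0.0468 0.134 ] [[256. 180.]]
knob-12 [0.5625 0.049  0.134 ] [[256. 141.]]
ochre [0.5521 0.0907 0.084 ] [[371.  65.]]
```

View pics/w6.png

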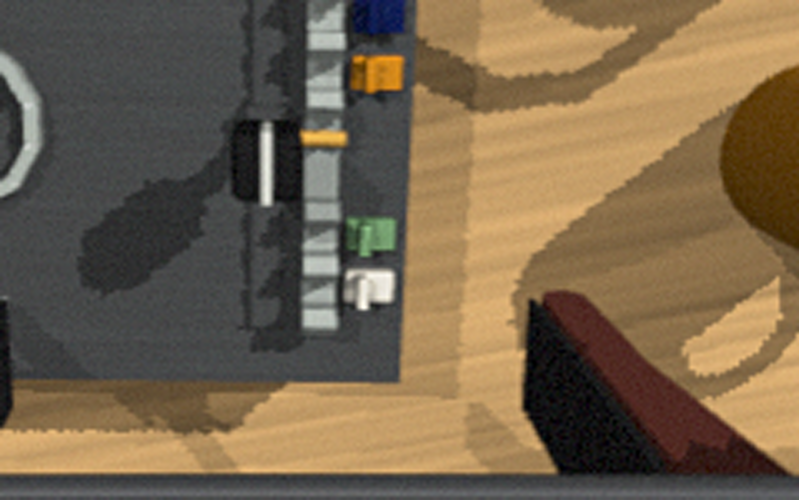

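Crop: knob stripe centre at (266,163), cross pin at row 138, ochre clip at (378,73), green clip at row 235. The clip spacing gives 2.7 px/mm, so the knob is at slide about −6 mm and has to travel about 24 mm towards the front.

Request:
{"fn": "arm_command", "kwargs": {"series": [[[0.002,0.001,0.034],[0,0,0],0],[[0.004,0.003,0.068],[0,0,0],0],[[0.0045,0.003,0.102],[0,0,0],0],[[0.0045,0.003,0.13],[0,0,0],0],[[0.0045,0.003,0.145],[0,0,0],0]]}}

```text
time: 15.4
eef_pos: [0.5673, 0.0463, 0.1271]
tool_rot: [[-0.982, 0.19, -0.006], [0.19, 0.982, -0.002], [0.006, -0.003, -1.0]]
force: [-0.6, 0.3, 0.9]
opening: 1.002
grip_force: 0.0
```

Request:
{"fn": "arm_command", "kwargs": {"series": [[[0,0,0.01],[0,0,0],0.4],[[0,0,0.02],[0,0,0],0.5],[[0,0,0.026],[0,0,0],0.6],[[0,0,0.026],[0,0,0],0.6],[[0,0,0.026],[0,0,0],0.6]], "newtons": 20}}

```text
time: 15.82
eef_pos: [0.5707, 0.0482, 0.1057]
tool_rot: [[-0.982, 0.188, 0.001], [0.188, 0.982, 0.0], [-0.001, 0.0, -1.0]]
force: [-0.7, -0.6, -0.7]
opening: 0.66
grip_force: 0.0
```

Request:
{"fn": "arm_command", "kwargs": {"series": [[[0,0,0],[0,0,0],0.7],[[0,0,0],[0,0,0],0.8],[[0,0,0],[0,0,0],0.9],[[0,0,0],[0,0,0],1],[[0,0,0],[0,0,0],1]]}}

```text
time: 16.23
eef_pos: [0.5704, 0.0484, 0.1056]
tool_rot: [[-0.982, 0.187, 0.0], [0.187, 0.982, -0.0], [-0.0, -0.0, -1.0]]
force: [-0.8, -8.5, 5.0]
opening: 0.282
grip_force: 4.9
```

Request:
{"fn": "arm_command", "kwargs": {"series": [[[0,0,0],[0,0,0],1],[[0,0,0],[0,0,0],1],[[0,0,0],[0,0,0],1],[[0,0,0],[0,0,0],1],[[0,0,0],[0,0,0],1]]}}

```text
time: 16.65
eef_pos: [0.5703, 0.0469, 0.1056]
tool_rot: [[-0.982, 0.189, 0.0], [0.189, 0.982, -0.001], [-0.0, -0.001, -1.0]]
force: [-1.3, -5.7, 4.7]
opening: 0.248
grip_force: 20.0
```

Request:
{"fn": "arm_command", "kwargs": {"series": [[[0,0,-0.005],[0,0,0],1],[[0,0,-0.01],[0,0,0],1],[[0,0,-0.015],[0,0,0],1],[[0,0,-0.019],[0,0,0],1],[[0,0,-0.019],[0,0,0],1]]}}

```text
time: 17.07
eef_pos: [0.5696, 0.0472, 0.1244]
tool_rot: [[-0.982, 0.189, -0.001], [0.189, 0.982, -0.001], [0.001, -0.002, -1.0]]
force: [-0.6, -5.7, -3.5]
opening: 0.252
grip_force: 20.0
```

Request:
{"fn": "arm_command", "kwargs": {"series": [[[0.006,0,0],[0,0,0],1],[[0.012,0,0],[0,0,0],1],[[0.018,0,0],[0,0,0],1],[[0.0235,0,0],[0,0,0],1],[[0.0235,0,0],[0,0,0],1]]}}

```text
time: 17.48
eef_pos: [0.5451, 0.0522, 0.1236]
tool_rot: [[-0.982, 0.188, -0.003], [0.188, 0.982, -0.001], [0.003, -0.002, -1.0]]
force: [-1.3, -4.8, -4.4]
opening: 0.245
grip_force: 20.0
```

```bash
python3 - <<'E'
from h import *
s=ctrl.sense();print(s['eef_pos'],s['opening'],s['force'])
save('wrist','w7.png',(240,140,480,290),3.33);save('top','t7.png',(255,140,375,240),4)
E
```

```text
[0.5450582  0.05217515 0.12360886] 0.24535279171479524 [-1.32255929 -4.81365625 -4.37247403]
```

View pics/w7.png

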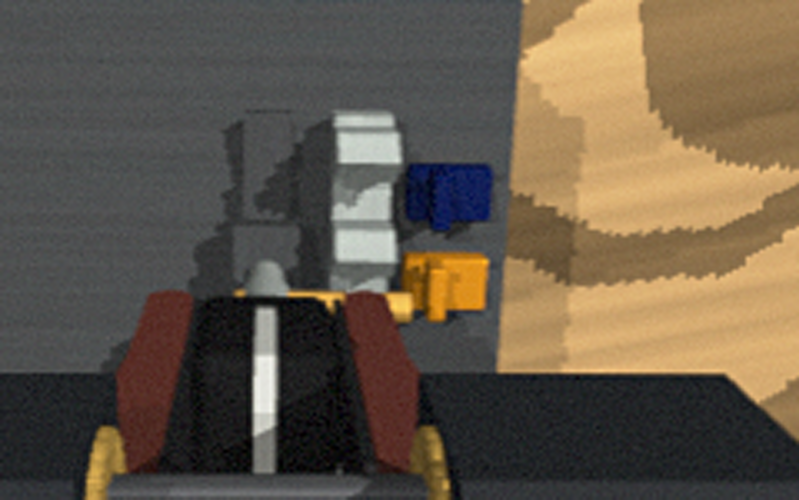

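```bash
python3 - <<'E'
from h import *
c=cal('wrist');R=lambda r:(np.array([378,r])/3.33+[240,140])
u=np.array([.982,-.187])
px=lambda x,y:np.array([x,y])/3.33+[240,140]
for n,p,z in(('pin',(385,303),.099),('pin lo',(385,303),.096),('ochre top face front/back edges',(470,255),.084),('',(470,308),.084),('navy',(470,165),.084),('',(470,215),.084)):
    w=atz(c,px(*p),z);print(n,w.round(4),'along x',(u@w[:2]).round(4))
print('tcp along',u@np.array(ctrl.sense()['eef_pos'][:2]))
E
```

```text
pin [0.5505 0.0759 0.099 ] along x 0.5264
pin lo [0.5516 0.076  0.096 ] along x 0.5275
ochre top face front/back edges [0.549  0.0956 0.084 ] along x 0.5212
 [0.5604 0.094  0.084 ] along x 0.5328
navy [0.5301 0.0982 0.084 ] along x 0.5022
 [0.5405 0.0968 0.084 ] along x 0.5127
tcp along 0.5262371126984209
```

View pics/t7.png

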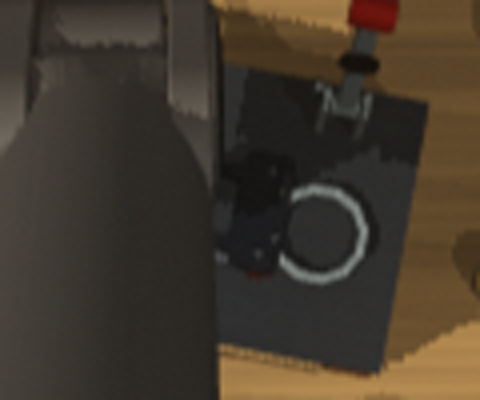

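Wrist crop: the pin (row 303) works out at 0.5265 along the slide and the ochre clip centre at 0.527, so they line up. In the top view the robot covers the knob, but the hold-down arm is still open. I lower the knob and release.

Request:
{"fn": "arm_command", "kwargs": {"series": [[[0,0,0.004],[0,0,0],1],[[0,0,0.008],[0,0,0],1],[[0,0,0.012],[0,0,0],1],[[0,0,0.016],[0,0,0],1],[[0,0,0.018],[0,0,0],1]]}}

```text
time: 18.0
eef_pos: [0.5461, 0.0519, 0.1055]
tool_rot: [[-0.982, 0.188, -0.002], [0.188, 0.982, -0.001], [0.002, -0.002, -1.0]]
force: [-3.9, -6.3, 10.9]
opening: 0.25
grip_force: 20.0
```

Request:
{"fn": "arm_command", "kwargs": {"series": [[[0,0,0],[0,0,0],0.7],[[0,0,0],[0,0,0],0.5],[[0,0,0],[0,0,0],0.4],[[0,0,0],[0,0,0],0.3],[[0,0,0],[0,0,0],0.3]]}}

```text
time: 18.42
eef_pos: [0.5475, 0.0537, 0.1066]
tool_rot: [[-0.982, 0.187, 0.001], [0.187, 0.982, 0.001], [-0.001, 0.001, -1.0]]
force: [0.4, 0.4, 0.1]
opening: 0.566
grip_force: 0.0
```

Request:
{"fn": "arm_command", "kwargs": {"series": [[[0,0,-0.02],[0,0,0],0],[[0,0,-0.05],[0,0,0],0],[[0,0,-0.085],[0,0,0],0],[[0,0,-0.12],[0,0,0],0],[[0,0,-0.15],[0,0,0],0]]}}

```text
time: 18.83
eef_pos: [0.5474, 0.053, 0.2588]
tool_rot: [[-0.982, 0.188, 0.001], [0.188, 0.982, 0.001], [-0.001, 0.001, -1.0]]
force: [-0.0, 0.4, 0.8]
opening: 0.941
grip_force: 0.0
```

```bash
python3 - <<'E'
from h import *
s=ctrl.sense();print(s['eef_pos'],s['time'])
a=ctrl.get_image('wrist')[120:300,200:500];b=ctrl.get_image('scene')[150:290,120:400]
cv2.imwrite('pics/w8.png',np.vstack([cv2.resize(a,(540,324),interpolation=3),cv2.resize(b,(540,270),interpolation=3)])[:,:,::-1])
find('wrist','knob_grip');find('wrist','clip_ochre')
E
```

```text
[0.54740938 0.05301452 0.25875118] 18.8333
wrist knob_grip [0.542 0.053 0.131] 0.56
wrist knob_grip [0.534 0.098 0.076] 0.23
wrist clip_ochre [0.556 0.088 0.076] 0.48
```

View pics/w8.png

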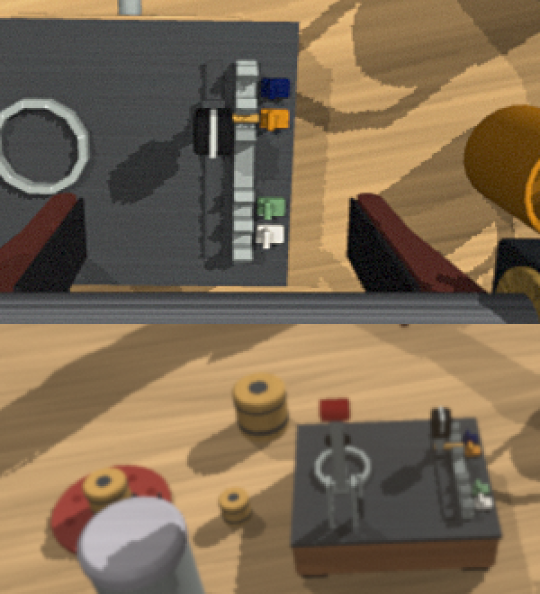

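The wrist view shows the knob (213,132) with its pin at row 119, level with the ochre clip (274,120). It reached its seated height (TCP 0.1055, as at the start). The cartridge stands on the trivet and the hold-down arm is open, so I hand in.

```bash
python3 -c "
from plant import ctrl
print(ctrl.finish_job())"
```

```text
the job is handed in; nothing more can be done
None
```

The job is handed in: the hold-down arm is open, the brass cartridge stands released on the red trivet, and the knob is seated in the notch beside the ochre clip; no verdict came back.

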